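# Turn the parts carousel to bring the bearing tin to the front

## Task

Turn the round parts carousel by pushing its black rim pegs with a fingertip, gently, until the green bearing tin stands squarely at the red arrow on the stand's front tongue, and leave it at rest there. Do not touch, lift or tip the tin or the other parts standing on the carousel, do not press the chrome button of the reel holder, and leave the tools and oil bottle on the glass where they are.

Things in the scene. Friction and masses are not known exactly. Their poses are not given: they have to be found in the camera images.
- carousel: pale wooden turntable disc, 276 mm across, top 30 mm above the counter, turning both ways, more than a whole turn, about the fixed vertical axis through this origin (at counter level). Parts stand in four wells (6 mm lip) 66 mm from the axis, at 0, 90, 180, 270 degrees from its x axis. Low brass cap in the middle. Drag 0.12 N m, about 1 N at a peg (more when fast): it stops within a few degrees when no longer pushed.
- peg_a (a point): point on the axis of one of the carousel's eight upright black finger pegs, at the disc's top (30 mm above the counter). Pegs are 12 mm thick, end 58 mm above the counter, stand 128 mm from the axis at 22.5, 67.5, 112.5 ... degrees from the carousel's x axis (this one: 22.5) and turn with it.
- stand: fixed dark foot under the carousel, same axis; origin on the axis at counter level. A white tongue, 50 mm wide, 12 mm high, sticks out along its -x axis (the front, roughly towards the robot) to 205 mm from the axis and carries a flat red arrow pointing at the axis. It does not turn.
- front_spot (a point): the point on the disc's top, 66 mm from the axis, straight behind the red arrow: where the centre of the tin must come. It does not turn with the disc.
- tin: green enamel round bearing tin with a brass line and a white dot on its lid, 57 mm across, 33 mm high, loose in one of the four wells (which one varies, 2 mm of play). Origin at the centre of its underside, 30 mm above the counter; z is up.
- cone: domed steel nose cone, 54 mm across, 40 mm high, loose in another well; origin at the centre of its underside
- spool: orange spool, 54 mm across, 26 mm high, loose in another well; origin at the centre of its underside
- jar: small amber glass jar with black cap, 52 mm across, 45 mm high, loose in another well; origin at the centre of its underside
- holder: grey reel holder, base 150 by 110 by 22 mm, with a teal spincast reel clamped in it, 95 mm high in all, fixed to the counter left of the carousel; origin at the centre of its underside
- chrome_button (a joint): round chrome release button, 24 mm across, on the holder's front end; 0 is up, 0.006 m is fully pressed. Not to be pressed.
- punch: steel pin punch, 103 mm long, 9 mm thick, lying loose on the glass right of the carousel; origin on its underside near the middle, x along it
- driver: screwdriver with yellow handle, 180 mm long, 22 mm thick, lying loose right of the carousel; origin on its underside where shaft meets handle, x along it
- oil: white oil bottle with red cap, 44 mm across, 85 mm high, standing loose right of the carousel; origin at the centre of its underside
Things that resemble listed ones, but are neither listed nor needed, are in the scene too. Of the things that look like the spool, the smallest one is meant.

How it is judged:
By the outcome, as a careful person would: the job done as asked, in the order asked, and still so for the second after the job is handed in, with the robot touching nothing.
It also fails if it takes over 51 s, if anything falls off the work surface, if the arm or the gripper's body presses on something with over 40 N, if the wrist force passes 120 N, or if a joint passes its speed limit or range.

## Robot

A 6-joint arm with a two-finger parallel gripper is mounted at the origin on the work surface. World frame = base frame: x ahead of the robot, y to its left, z up, the work surface at z = 0. Lengths are in mm, angles in rad, forces in N, time in s.
With the tool pointing down it reaches from about 350 to 875 mm from the base axis. Payload 4.2 kg.
Tool frame: the origin (TCP) lies at the very end of the fingers, on their centre line; the grasp point (between the pads) lies arm.grip_depth behind it (arm.grip_depth is the distance from the TCP to the grasp point, in mm); x points along the fingers, y is the direction in which the jaws open and shut, and the axes are right-handed (so a half turn about x gives the same grasp; the last joint's range is limited). The gripper opens to 85 mm and grips with 20 to 120 N. Pads are 22 mm wide; open, the fingers measure 114 mm over their backs; the gripper's body (76 mm by 85 mm) begins 54 mm behind the grasp point. The pads swing forward as they close: fully open they stand 13 mm farther back than shut.
Start: joints at [-1.087, 0.385, 0.008, 0, -1.194, -0.259], TCP at [139.337, -609.249, 209.312] pointing down, gripper open.
Joint ranges: [-3.14, 3.14], [-1.21, 2.06], [-1.07, 1.41], [-3.16, 2.05], [-2.99, -0.16], [-3.1, 3.1]. Speed limits (rad/s): [2.79, 2.79, 3.14, 3.14, 3.14, 3.14].

## Interface

Orientations are given as a unit quaternion [x, y, z, w].
In Python, from bench import arm, get_image, models gives the robot as it stands.
- The arm moves only by the tool arm_command, never from a script. Its argument "rows" is a list of rows, each an object of numbers: "dx", "dy", "dz": the shift along the tool's x, y, z in m; "wx", "wy", "wz": the turn, a rotation vector about the tool's x, y, z in degrees; "gripper": the closure, from -1 (fully open) to 1 (shut). A call has exactly 8 rows; each row is the pose to reach, as a shift and turn from the pose measured when the call began, along the tool's axes at that moment; what a row does not reach only later rows make up. A row lasts 1/10 s, in which the tool goes at most 50 mm and 8.59 degrees, less where a joint would pass 70% of its speed; a pose out of reach is approached as far as the arm can. A call with a gripper value outside its range is refused whole. The fingers move at their own pace and stop on an object; the grip force is fixed at half the most. Time passes only in rows, so rows that repeat a pose let the fingers close, or fill a call up. It gives the time, the measured TCP pose, the force and the opening at its end, in the units of the state.
- arm.read_state(): the state, without advancing time (a new reading comes with each control period).
- get_image(name): name is "side" or "top"; returns a dict with "img" (384x512x3 uint8, red, green, blue), "K" (3x3 intrinsics, pixels), "k1" (the pictures are not rectified: a ray, as slopes to the right and down, at radius r is drawn at 1 + k1 r^2 times it, then the intrinsics apply), "rvec" (rotation vector, rad) and "tvec" (3), from world to camera coordinates, as OpenCV has them. Camera axes: x right, y down, z forward; pixel columns grow to the right and rows downward; lengths in mm; the calibration is good to about 2 mm. A picture is of the moment at which its call begins. There is no depth.
- arm.job_done(): hands the job in, once; it reports no verdict.
Trained networks look in the newest picture that a camera, given by its name, has taken for a name from the list of things; names that differ only in an ending like _2 or _b are one class to them, and where a whole thing is asked for, a point or a joint stands for the part that bears it (a point fixed in the world has none). Each returns a list of dicts, best first, with "conf" (0 to 1); they miss things now and then, are a little off and sometimes report something else, mostly with a low value. They report only what shows in the picture. A call takes as long as a camera call. They do not tell look-alikes from the thing itself.
- models.cut_out(camera, query): "mask" (384x512 bool, what is visible of it) and "extent" ([left, top, right, bottom] in pixels, round what is visible of it).
The state is a dict: "clock": time; "joints": joint angles; "joint_vel": joint speeds; "joint_efforts": joint torques, N m; "position": TCP position; "ee_rot": TCP orientation; "contact_force": force on the tool from outside, world axes, zero at the start; "wrist_torque": the same for the moment, N m; "gripper_width": finger opening in mm.
Only numpy, scipy, OpenCV 4.12 (cv2) and the standard library are available. Lean on these libraries where they do the work, as an engineer would, in place of code of your own. Each camera call takes 0.05 s, during which the arm holds its last target.

## Working session

There is one attempt and no reset: what is moved stays moved. The work goes in short steps, Python scripts to look and compute and a tool call to move; the robot and the scene stay as the last step left them, time stands still between calls to the robot, and variables do not carry over. Pictures are saved under pics/ and viewed, and the job is handed in when it is done.

Besides the shell and the picture viewer there is one more tool, called after "Emit:" as name(argument=value, ...) on one line, values as JSON. arm_command: Moves the arm, as the interface text tells. Its arguments: {"type":"object","properties":{"rows":{"type":"array"}},"required":["rows"]}

```bash
mkdir -p pics; ls
cat > h.py <<'E'
import numpy as np,cv2
from bench import arm,get_image,models
from scipy.spatial.transform import Rotation as R
def cam(n):
    d=get_image(n); d['R']=cv2.Rodrigues(np.array(d['rvec'],float))[0]; d['t']=np.array(d['tvec'],float).ravel(); d['K']=np.array(d['K'],float); return d
def proj(d,P):
    P=np.atleast_2d(np.array(P,float)); c=P@d['R'].T+d['t']; s=c[:,:2]/c[:,2:]
    s=s*(1+d['k1']*(s**2).sum(1,keepdims=True)); return s@np.diag([d['K'][0,0],d['K'][1,1]])+d['K'][:2,2]
def back(d,uv,z):
    uv=np.atleast_2d(np.array(uv,float)); k=np.array([d['k1'],0,0,0,0.])
    # iterate
    s0=(uv-d['K'][:2,2])/[d['K'][0,0],d['K'][1,1]]; s=s0.copy()
    for _ in range(30): s=s0/(1+d['k1']*(s**2).sum(1,keepdims=True))
    r=np.c_[s,np.ones(len(s))]@d['R']; o=-d['R'].T@d['t']
    return o+r*((z-o[2])/r[:,2])[:,None]
def save(d,name): cv2.imwrite('pics/'+name,cv2.resize(d['img'][:,:,::-1],(800,600),interpolation=cv2.INTER_CUBIC))
E
python3 - <<'E'
from h import *
for n in('top','side'):
    d=cam(n); save(d,n+'0.png'); print(n,-d['R'].T@d['t'])
    for q in('tin','peg_a','stand','carousel','holder','oil','driver','punch','chrome_button'):
        for r in models.cut_out(n,q)[:3]:
            m=r['mask']; ys,xs=np.nonzero(m); print(q,round(r['conf'],2),np.round(r['extent']),xs.mean().round(1),ys.mean().round(1),m.sum())
s=arm.read_state(); print(s, arm.grip_depth)
E
```

```text
pics
top [ 413.57423766  -18.48439016 1168.23109219]
tin 0.88 [263. 178. 277. 202.] 267.4 189.9 369
peg_a 0.69 [197. 130. 295. 233.] 245.4 181.5 6472
stand 0.7 [251. 230. 277. 255.] 261.8 241.4 425
carousel 0.63 [193. 132. 300. 231.] 245.2 181.6 6837
carousel 0.34 [211. 159. 233. 180.] 222.9 168.8 296
holder 0.89 [ 80. 151. 126. 208.] 102.9 176.8 2107
oil 0.81 [353. 159. 376. 175.] 364.4 163.6 259
driver 0.92 [409. 176. 421. 238.] 414.3 220.8 294
driver 0.6 [253. 225. 274. 253.] 262.2 241.7 436
punch 0.73 [222. 192. 243. 213.] 234.0 201.4 331
punch 0.58 [372. 206. 378. 237.] 375.1 222.9 111
chrome_button 0.64 [ 90. 192. 101. 197.] 95.9 194.1 54
side [ 381.87988937 1053.99967261  716.0839043 ]
tin 0.9 [240. 184. 262. 204.] 249.9 193.7 347
peg_a 0.76 [183. 180. 287. 244.] 235.7 216.5 3779
carousel 0.58 [183. 180. 285. 244.] 235.7 216.4 3897
holder 0.97 [149. 276. 238. 362.] 193.8 324.9 4049
oil 0.65 [232. 138. 248. 168.] 240.0 152.5 278
driver 0.47 [257. 142. 302. 150.] 290.3 145.2 195
punch 0.63 [149. 278. 235. 359.] 193.6 324.6 4037
punch 0.44 [281. 163. 296. 163.] 292.2 161.4 24
chrome_button 0.5 [212. 317. 229. 330.] 218.6 322.7 112
chrome_button 0.25 [186. 180. 287. 244.] 236.1 216.7 3676
{'clock': 1.0, 'joints': array([-1.08735485e+00,  3.84673673e-01,  7.87700128e-03, -8.22200312e-06,
       -1.19401095e+00, -2.58605690e-01]), 'joint_vel': array([-0.00106322, -0.00054785,  0.0007838 , -0.00138879, -0.00156154,
        0.00044569]), 'joint_efforts': array([-1.26788536e-04, -3.92093897e+01,  1.88622773e+01,  4.19078216e+00,
       -3.53095038e-04,  2.51348212e-06]), 'position': array([ 139.3594174 , -609.22715254,  209.31774132]), 'ee_rot': array([-0.07931836,  0.7026424 ,  0.07932777,  0.70264454]), 'contact_force': array([ 0.1848029 , -0.71774645,  0.84105699]), 'wrist_torque': array([-0.01787316, -0.02171859,  0.06420381]), 'gripper_width': 85.51115712826184} 18.700000000000003
```

View pics/top0.png

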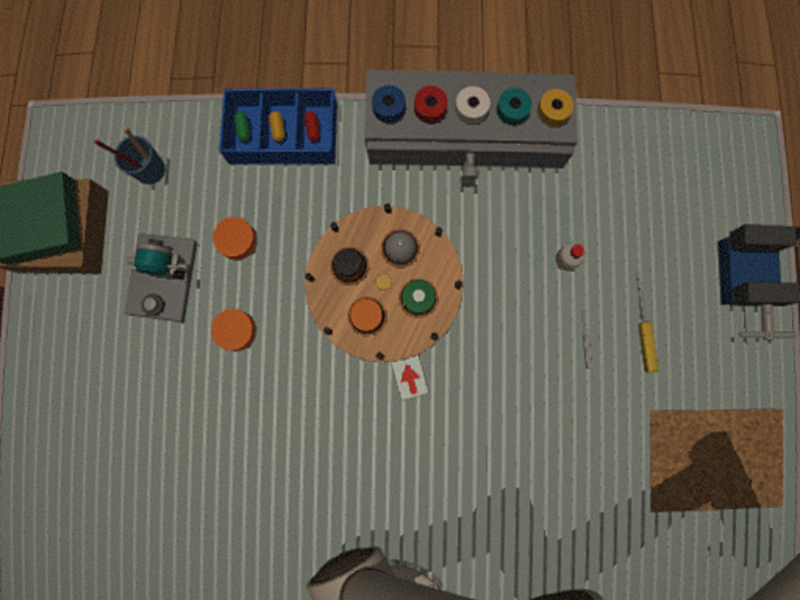

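View pics/side0.png

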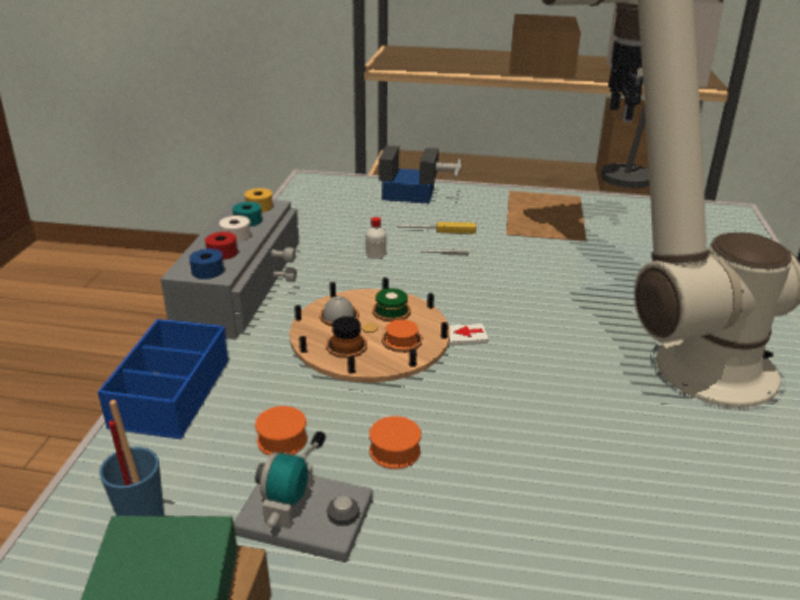

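Run:
```python
from h import *
d=cam('top'); im=d['img'][120:265,180:310][:,:,::-1]
cv2.imwrite('pics/topz.png',cv2.resize(im,None,fx=4,fy=4,interpolation=cv2.INTER_CUBIC))
for q,z in(('carousel',30),):
    r=models.cut_out('top',q)[0]; m=r['mask'].astype(np.uint8)
    c=max(cv2.findContours(m,cv2.RETR_EXTERNAL,cv2.CHAIN_APPROX_NONE)[0],key=len)[:,0]
    p=back(d,c,30)[:,:2]; A=np.c_[p,np.ones(len(p))]; s=np.linalg.lstsq(A,(p**2).sum(1),rcond=None)[0]; ctr=s[:2]/2; print(ctr,np.sqrt(s[2]+ctr@ctr), np.ptp(p,axis=0))
m=models.cut_out('top','tin')[0]['mask'];ys,xs=np.nonzero(m); print('tin',back(d,[[xs.mean(),ys.mean()]],60))
hsv=cv2.cvtColor(d['img'],cv2.COLOR_RGB2HSV)
red=((hsv[...,0]<8)|(hsv[...,0]>172))&(hsv[...,1]>120)&(hsv[...,2]>80)
red[:225]=0;red[265:]=0;red[:,:235]=0;red[:,300:]=0
ys,xs=np.nonzero(red); print(len(xs),back(d,[[xs.mean(),ys.mean()]],12), xs.min(),xs.max(),ys.min(),ys.max())
```

```text
[589.18045032  25.6113062 ] 136.5607374329421 [277.69607915 274.51807982]
tin [[560.45143256 -34.27406585  60.        ]]
104 [[424.50147566 -22.40535545  12.        ]] 257 267 234 251
```

The top view (800x600 scale) shows the disc at about (384,283), the green tin at (419,296) and the tongue with its arrow at (410,378). The disc needs roughly 48° clockwise. I'll refine this using the pegs and the tongue.

```bash
cat >> h.py <<'E'
from scipy.optimize import least_squares
def pegs(d,c0=(589,25.6),zz=50):
    # dark blobs near ring
    im=d['img'].astype(int); dark=(im.max(2)<55)
    n,l,st,ce=cv2.connectedComponentsWithStats(dark.astype(np.uint8))
    out=[]
    for i in range(1,n):
        if 5<=st[i,4]<=60:
            p=back(d,ce[i],zz)[0,:2]; r=np.hypot(*(p-c0))
            if 112<r<144: out.append(p)
    return np.array(out)
def fit(P,th0,fixed=None):
    def f(v):
        q=P-v[:2]; a=np.arctan2(q[:,1],q[:,0]); r=np.hypot(q[:,0],q[:,1])
        e=(a-v[2]-np.pi/8+np.pi/8)%(np.pi/4)-np.pi/8
        return np.r_[r-128,e*128]
    if fixed is not None:
        return least_squares(lambda t:f([*fixed,t[0]]),[th0],loss='soft_l1')
    return least_squares(f,[589,25.6,th0],loss='soft_l1')
E
python3 - <<'E'
from h import *
for n in('top','side'):
    d=cam(n); P=pegs(d); print(n,P.round(1).tolist())
    if len(P)>3:
        s=min((fit(P,np.radians(t)) for t in range(0,45,9)),key=lambda s:s.cost); print(s.x[:2],np.degrees(s.x[2])%45,s.fun.round(1))
    m=models.cut_out(n,'tin')[0]['mask'];ys,xs=np.nonzero(m); print('tin',back(d,[[xs.mean(),ys.mean()]],55))
    im=d['img']; hsv=cv2.cvtColor(im,cv2.COLOR_RGB2HSV)
    # tongue: white+red near
    g=np.mgrid[380:455:1.,-60:20:1.].reshape(2,-1).T
    uv=proj(d,np.c_[g,np.full(len(g),12.)]).astype(np.float32)
    S=cv2.remap(im,uv[:,0].reshape(75,80),uv[:,1].reshape(75,80),cv2.INTER_CUBIC)
    cv2.imwrite(f'pics/tong_{n}.png',cv2.resize(S[::-1,::-1,::-1],None,fx=6,fy=6))
    h=cv2.cvtColor(S,cv2.COLOR_RGB2HSV); red=((h[...,0]<10)|(h[...,0]>170))&(h[...,1]>110)
    ok=(red)|((S.min(2)>150)&(h[...,1]<45))
    nn,l,st,ce=cv2.connectedComponentsWithStats(ok.astype(np.uint8)); i=1+np.argmax(st[1:,4]); M=(l==i)
    c=max(cv2.findContours(M.astype(np.uint8),cv2.RETR_EXTERNAL,cv2.CHAIN_APPROX_NONE)[0],key=len)
    print('area',st[i],'rect',cv2.minAreaRect(c),'ctr',ce[i][::-1]+[380,-60])
    y,x=np.nonzero(red); print('red',(x.mean()-60,y.mean()+380),len(x)); w,v=np.linalg.eigh(np.cov(np.c_[y,x].T)); print(v[:,1])
s=arm.read_state(); print(R.from_quat(s['ee_rot']).as_matrix().round(3))
E
```

```text
top [[716.5, 21.4], [681.9, 112.0], [676.0, -67.9], [592.8, 152.0], [584.5, -101.8], [501.6, 117.6], [496.1, -61.8], [461.0, 29.1]]
[588.78139914  25.07080716] 20.676184385872475 [-0.2 -0.6 -0.6 -1.  -1.1 -0.9 -0.9 -0.2  0.4 -0.3 -0.   0.  -0.2  0.2
 -0.   0. ]
tin [[561.03923801 -34.96660897  55.        ]]
area [ 22  19  32  50 783] rect ((37.5, 42.999996185302734), (45.961936950683594, 30.405588150024414), 45.0) ctr [424.69859515 -22.3908046 ]
red (np.float64(-22.39080459770115), np.float64(424.698595146871)) 783
[-0.95716909 -0.28952952]
side [[582.4, -97.4], [671.7, -58.3], [492.8, -51.6], [712.5, 30.8], [458.4, 39.2], [676.9, 122.9], [498.4, 125.8], [589.6, 159.6]]
[585.26257587  34.22219969] 20.78155876027804 [ 3.7 -1.4 -1.9 -0.7 -1.  -0.5 -1.7 -2.5  1.1 -0.5 -0.9  0.4 -1.2  1.7
  0.5 -0.6]Traceback (most recent call last):
  File "<stdin>", line 6, in <module>
IndexError: list index out of range
```

```bash
cd pics; python3 -c "
import cv2,numpy as np
a=cv2.imread('tong_top.png');b=cv2.imread('tong_side.png');cv2.imwrite('tz.png',cv2.resize(np.hstack([a,b]),(800,375)))"
```

```text
[ WARN:0@0.015] global loadsave.cpp:275 findDecoder imread_('tong_side.png'): can't open/read file: check file path/integrity
Traceback (most recent call last):
ValueError: all the input arrays must have same number of dimensions, but the array at index 0 has 3 dimension(s) and the array at index 1 has 1 dimension(s)
```

Run:
```python
from h import *
C=np.array([588.8,25.1])
d=cam('top'); im=d['img']
# rectified patch in polar-aligned frame; check arrow symmetric for angle hypotheses
res=[]
u=np.arange(140,215,.5); v=np.arange(-35,35.1,.5)
def patch(a,n=None):
    e=np.array([np.cos(a),np.sin(a)]); f=np.array([-e[1],e[0]])
    g=C+u[:,None,None]*e+v[None,:,None]*f; g=g.reshape(-1,2)
    uv=proj(d,np.c_[g,np.full(len(g),12.)]).astype(np.float32).reshape(len(u),len(v),2)
    return cv2.remap(im,uv[...,0],uv[...,1],cv2.INTER_CUBIC).astype(float)
for a in np.arange(194,200,.25):
    S=patch(np.radians(a)); res.append((np.abs(S-S[:,::-1])[10:138].mean().round(2),a))
print(sorted(res)[:6])
a=sorted(res)[0][1]; S=patch(np.radians(a)); cv2.imwrite('pics/tz.png',cv2.resize(S[:,:,::-1].clip(0,255).astype(np.uint8),None,fx=3,fy=3))
s=arm.read_state(); print(s['clock'],R.from_quat(s['ee_rot']).as_matrix().round(3))
```

```text
[(np.float64(10.45), np.float64(196.25)), (np.float64(11.37), np.float64(196.0)), (np.float64(14.97), np.float64(196.5)), (np.float64(16.16), np.float64(195.75)), (np.float64(19.61), np.float64(196.75)), (np.float64(20.77), np.float64(195.5))]
1.4 [[-0.    -0.223  0.975]
 [ 0.     0.975  0.223]
 [-1.     0.    -0.   ]]
```

View pics/tz.png

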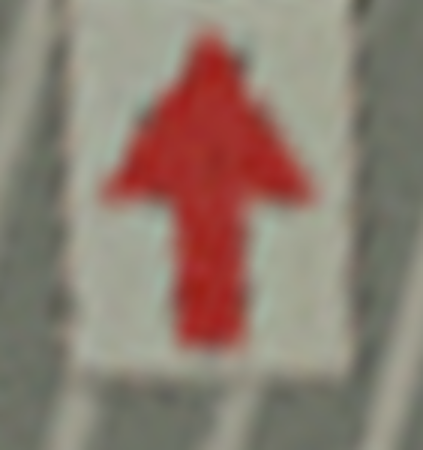

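Axis at (588.8, 25.1), arrow direction 196.2°, tin at about 245.5°, so the disc has to turn about −49.3°. I'll push the peg at 268° along the right side with shut fingers. First move: across at height, turning the tool.

Emit:
arm_command(rows=[{"dy": 0.022, "dz": 0.036, "wx": 2.5, "gripper": 1}, {"dy": 0.045, "dz": 0.073, "wx": 5, "gripper": 1}, {"dy": 0.068, "dz": 0.11, "wx": 7.5, "gripper": 1}, {"dy": 0.09, "dz": 0.146, "wx": 10, "gripper": 1}, {"dy": 0.113, "dz": 0.183, "wx": 12.5, "gripper": 1}, {"dy": 0.136, "dz": 0.22, "wx": 15, "gripper": 1}, {"dy": 0.158, "dz": 0.256, "wx": 17.5, "gripper": 1}, {"dy": 0.181, "dz": 0.293, "wx": 20, "gripper": 1}])

```text
validation failed for argument at $.ro...
```

```bash
cat >> h.py <<'E'
def to(x,y,z,yaw=None):
    s=arm.read_state(); M=R.from_quat(s['ee_rot']).as_matrix(); p=s['position']
    dv=M.T@(np.array([x,y,z])-p)
    cur=np.degrees(np.arctan2(M[1,2],M[0,2]))
    print('clk',round(s['clock'],2),'pos',p.round(1),'zaxis yaw',cur.round(1),'down',M[2,0].round(4),'F',s['contact_force'].round(1),'w',round(s['gripper_width'],1),'j',s['joints'].round(2))
    print('d mm',dv.round(1),'wx',None if yaw is None else round(-(yaw-cur),1))
E
python3 -c "
from h import *
to(630,-125,120,-26.4)"
```

```text
clk 1.4 pos [ 139.3 -609.2  209.3] zaxis yaw 12.9 down -1.0 F [ 0.1  0.5 -0.1] w 85.9 j [-1.09  0.38  0.01  0.   -1.19 -0.26]
d mm [ 89.3 362.7 586.3] wx 39.3
```

Emit:
arm_command(rows=[{"dx": 0, "dy": 0.022, "dz": 0.036, "wx": 2.5, "wy": 0, "wz": 0, "gripper": 1}, {"dx": 0, "dy": 0.045, "dz": 0.073, "wx": 5, "wy": 0, "wz": 0, "gripper": 1}, {"dx": 0, "dy": 0.068, "dz": 0.11, "wx": 7.5, "wy": 0, "wz": 0, "gripper": 1}, {"dx": 0, "dy": 0.09, "dz": 0.146, "wx": 10, "wy": 0, "wz": 0, "gripper": 1}, {"dx": 0, "dy": 0.113, "dz": 0.183, "wx": 12.5, "wy": 0, "wz": 0, "gripper": 1}, {"dx": 0, "dy": 0.136, "dz": 0.22, "wx": 15, "wy": 0, "wz": 0, "gripper": 1}, {"dx": 0, "dy": 0.158, "dz": 0.256, "wx": 17.5, "wy": 0, "wz": 0, "gripper": 1}, {"dx": 0, "dy": 0.181, "dz": 0.293, "wx": 20, "wy": 0, "wz": 0, "gripper": 1}])

```text
clock: 2.2
position: [385.7, -366.2, 209.6]
ee_rot: [0.044, 0.706, -0.045, 0.706]
contact_force: [0.3, -0.8, -0.5]
gripper_width: -0.3
```

```bash
python3 -c "
from h import *
to(630,-125,120,-26.4)"
```

```text
clk 2.2 pos [ 385.7 -366.2  209.6] zaxis yaw -7.2 down -1.0 F [ 0.3 -0.8 -0.5] w -0.3 j [-0.45  0.23 -0.22  0.   -1.12 -1.24]
d mm [ 89.7 270.  212. ] wx 19.2
```

Emit:
arm_command(rows=[{"dx": 0, "dy": 0.034, "dz": 0.0265, "wx": 2.4, "wy": 0, "wz": 0, "gripper": 1}, {"dx": 0, "dy": 0.068, "dz": 0.053, "wx": 4.8, "wy": 0, "wz": 0, "gripper": 1}, {"dx": 0.01, "dy": 0.101, "dz": 0.08, "wx": 7.2, "wy": 0, "wz": 0, "gripper": 1}, {"dx": 0.02, "dy": 0.135, "dz": 0.106, "wx": 9.6, "wy": 0, "wz": 0, "gripper": 1}, {"dx": 0.035, "dy": 0.169, "dz": 0.133, "wx": 12, "wy": 0, "wz": 0, "gripper": 1}, {"dx": 0.05, "dy": 0.203, "dz": 0.159, "wx": 14.4, "wy": 0, "wz": 0, "gripper": 1}, {"dx": 0.07, "dy": 0.237, "dz": 0.186, "wx": 16.8, "wy": 0, "wz": 0, "gripper": 1}, {"dx": 0.09, "dy": 0.27, "dz": 0.212, "wx": 19.2, "wy": 0, "wz": 0, "gripper": 1}])

```text
clock: 3.0
position: [631.4, -123.5, 119.3]
ee_rot: [0.162, 0.688, -0.162, 0.689]
contact_force: [1.2, -0.1, 0.2]
gripper_width: -0.2
```

```bash
python3 -c "
from h import *
to(630,-125,42,-26.4)
d=cam('top');save(d,'t2.png')"
```

```text
clk 3.0 pos [ 631.4 -123.5  119.3] zaxis yaw -26.5 down -1.0 F [ 1.2 -0.1  0.2] w -0.2 j [ 0.06  0.49 -0.07  0.   -1.02 -2.09]
d mm [77.3 -2.  -0.7] wx -0.1
```

View pics/t2.png

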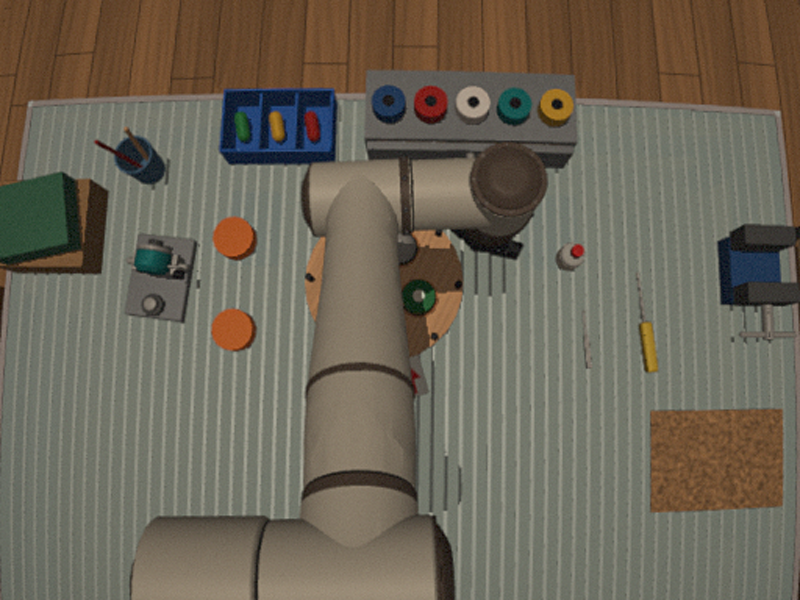

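Gripper is just outside the disc behind the right-hand peg (458,285); the disc hasn't moved. Lowering.

Emit:
arm_command(rows=[{"dx": 0.012, "dy": -0.002, "dz": 0, "wx": 0, "wy": 0, "wz": 0, "gripper": 1}, {"dx": 0.024, "dy": -0.002, "dz": 0, "wx": 0, "wy": 0, "wz": 0, "gripper": 1}, {"dx": 0.036, "dy": -0.002, "dz": 0, "wx": 0, "wy": 0, "wz": 0, "gripper": 1}, {"dx": 0.048, "dy": -0.002, "dz": 0, "wx": 0, "wy": 0, "wz": 0, "gripper": 1}, {"dx": 0.06, "dy": -0.002, "dz": 0, "wx": 0, "wy": 0, "wz": 0, "gripper": 1}, {"dx": 0.07, "dy": -0.002, "dz": 0, "wx": 0, "wy": 0, "wz": 0, "gripper": 1}, {"dx": 0.077, "dy": -0.002, "dz": 0, "wx": 0, "wy": 0, "wz": 0, "gripper": 1}, {"dx": 0.077, "dy": -0.002, "dz": 0, "wx": 0, "wy": 0, "wz": 0, "gripper": 1}])

```text
clock: 3.85
position: [632.0, -121.4, 36.3]
ee_rot: [0.161, 0.69, -0.161, 0.687]
contact_force: [-0.2, -0.2, -0.2]
gripper_width: -0.0
```

```bash
python3 -c "
from h import *
to(600,-110.4,42,-26.4)
d=cam('side');save(d,'s3.png')
C=np.array([588.8,25.1])
# finger centre per peg angle
for a in (268.2,262,256,250,244,238,232,226,222,219):
    p=C+128*np.array([np.cos(np.radians(a)),np.sin(np.radians(a))])+17*np.array([.896,-.445]); print(a,p.round(1)); to(*p,42)
"
```

```text
clk 3.85 pos [ 632.  -121.4   36.3] zaxis yaw -26.4 down -1.0 F [-0.2 -0.2 -0.2] w -0.0 j [ 0.06  0.58 -0.14 -0.   -0.85 -2.09]
d mm [ -5.5  -4.4 -33.6] wx 0.0
268.2 [ 600.  -110.4]
clk 3.9 pos [ 632.6 -121.3   37.2] zaxis yaw -26.4 down -1.0 F [-1.1  0.3 -0.5] w 0.3 j [ 0.06  0.58 -0.14 -0.   -0.85 -2.09]
d mm [ -4.7  -4.7 -34.1] wx None
262 [ 586.2 -109.2]
clk 3.9 pos [ 632.6 -121.3   37.2] zaxis yaw -26.4 down -1.0 F [-1.1  0.3 -0.5] w 0.3 j [ 0.06  0.58 -0.14 -0.   -0.85 -2.09]
d mm [ -4.7  -9.8 -47. ] wx None
256 [ 573.1 -106.7]
clk 3.9 pos [ 632.6 -121.3   37.2] zaxis yaw -26.4 down -1.0 F [-1.1  0.3 -0.5] w 0.3 j [ 0.06  0.58 -0.14 -0.   -0.85 -2.09]
d mm [ -4.7 -13.3 -59.9] wx None
250 [ 560.3 -102.7]
clk 3.9 pos [ 632.6 -121.3   37.2] zaxis yaw -26.4 down -1.0 F [-1.1  0.3 -0.5] w 0.3 j [ 0.06  0.58 -0.14 -0.   -0.85 -2.09]
d mm [ -4.7 -15.5 -73.1] wx None
244 [547.9 -97.5]
clk 3.9 pos [ 632.6 -121.3   37.2] zaxis yaw -26.4 down -1.0 F [-1.1  0.3 -0.5] w 0.3 j [ 0.06  0.58 -0.14 -0.   -0.85 -2.09]
d mm [ -4.6 -16.3 -86.5] wx None
238 [536.2 -91. ]
clk 3.9 pos [ 632.6 -121.3 
[... 151 characters left out ...]
lk 3.9 pos [ 632.6 -121.3   37.2] zaxis yaw -26.4 down -1.0 F [-1.1  0.3 -0.5] w 0.3 j [ 0.06  0.58 -0.14 -0.   -0.85 -2.09]
d mm [  -4.6  -13.7 -113.1] wx None
226 [515.1 -74.5]
clk 3.9 pos [ 632.6 -121.3   37.2] zaxis yaw -26.4 down -1.0 F [-1.1  0.3 -0.5] w 0.3 j [ 0.06  0.58 -0.14 -0.   -0.85 -2.09]
d mm [  -4.5  -10.3 -126.1] wx None
222 [508.9 -68.1]
clk 3.9 pos [ 632.6 -121.3   37.2] zaxis yaw -26.4 down -1.0 F [-1.1  0.3 -0.5] w 0.3 j [ 0.06  0.58 -0.14 -0.   -0.85 -2.09]
d mm [  -4.5   -7.3 -134.5] wx None
219 [504.6 -63. ]
clk 3.9 pos [ 632.6 -121.3   37.2] zaxis yaw -26.4 down -1.0 F [-1.1  0.3 -0.5] w 0.3 j [ 0.06  0.58 -0.14 -0.   -0.85 -2.09]
d mm [  -4.5   -4.6 -140.7] wx None
```

View pics/s3.png

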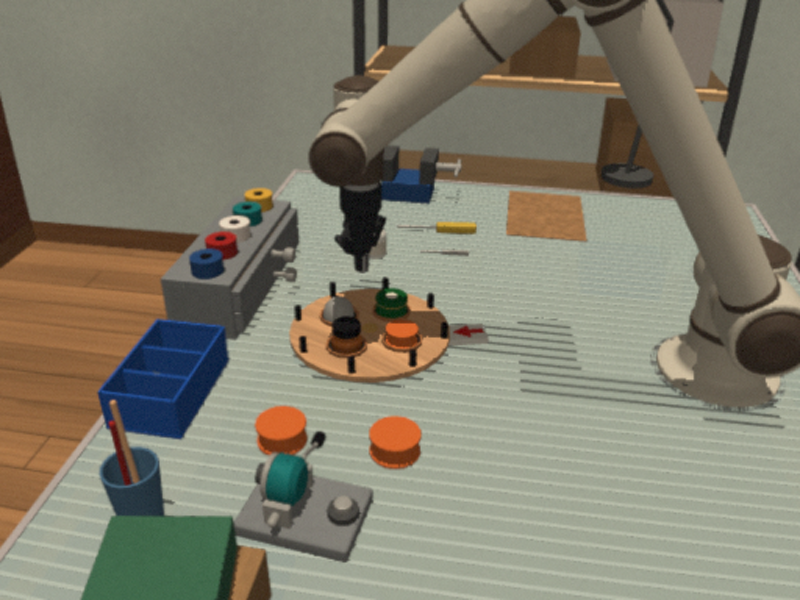

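Fingertip is clear of the disc at (362,268). Approaching the peg while rising to about z=44.

Emit:
arm_command(rows=[{"dx": -0.004, "dy": -0.001, "dz": -0.004, "wx": 0, "wy": 0, "wz": 0, "gripper": 1}, {"dx": -0.006, "dy": -0.002, "dz": -0.009, "wx": 0, "wy": 0, "wz": 0, "gripper": 1}, {"dx": -0.006, "dy": -0.003, "dz": -0.014, "wx": 0, "wy": 0, "wz": 0, "gripper": 1}, {"dx": -0.006, "dy": -0.004, "dz": -0.019, "wx": 0, "wy": 0, "wz": 0, "gripper": 1}, {"dx": -0.006, "dy": -0.005, "dz": -0.024, "wx": 0, "wy": 0, "wz": 0, "gripper": 1}, {"dx": -0.006, "dy": -0.005, "dz": -0.028, "wx": 0, "wy": 0, "wz": 0, "gripper": 1}, {"dx": -0.006, "dy": -0.005, "dz": -0.031, "wx": 0, "wy": 0, "wz": 0, "gripper": 1}, {"dx": -0.006, "dy": -0.006, "dz": -0.034, "wx": 0, "wy": 0, "wz": 0, "gripper": 1}])

```text
clock: 4.7
position: [599.4, -111.4, 43.2]
ee_rot: [0.161, 0.689, -0.161, 0.688]
contact_force: [-0.2, 0.1, 0.0]
gripper_width: 0.2
```

```bash
cat > plan.py <<'E'
from h import *
C=np.array([588.8,25.1])
s=arm.read_state(); M=R.from_quat(s['ee_rot']).as_matrix(); p0=s['position']
print(s['clock'],p0.round(1),s['contact_force'].round(1))
for a in (268.2,266,264,260,256,252,248,244,240,236,232,228,226,224,222,221,220,219,218):
    p=C+128*np.array([np.cos(np.radians(a)),np.sin(np.radians(a))])+17*np.array([.896,-.445])
    print(a,(M.T@(np.r_[p,44]-p0)).round(1))
E
python3 plan.py
```

```text
4.7 [ 599.4 -111.4   43.2] [-0.2  0.1  0. ]
268.2 [-0.8  1.2  0.1]
266 [-0.8 -0.7 -4.4]
264 [-0.7 -2.4 -8.6]
260 [ -0.7  -5.2 -17. ]
256 [ -0.7  -7.4 -25.7]
252 [ -0.7  -9.  -34.5]
248 [ -0.7 -10.  -43.4]
244 [ -0.7 -10.3 -52.3]
240 [ -0.6 -10.1 -61.2]
236 [ -0.6  -9.2 -70.1]
232 [ -0.6  -7.7 -78.9]
228 [ -0.6  -5.6 -87.6]
226 [ -0.6  -4.3 -91.9]
224 [ -0.6  -2.9 -96.1]
222 [  -0.6   -1.3 -100.3]
221 [  -0.6   -0.5 -102.4]
220 [  -0.6    0.4 -104.4]
219 [  -0.6    1.3 -106.5]
218 [  -0.6    2.3 -108.5]
```

Emit:
arm_command(rows=[{"dx": -0.001, "dy": 0, "dz": -0.002, "wx": 0, "wy": 0, "wz": 0, "gripper": 1}, {"dx": -0.001, "dy": -0.001, "dz": -0.005, "wx": 0, "wy": 0, "wz": 0, "gripper": 1}, {"dx": -0.001, "dy": -0.002, "dz": -0.008, "wx": 0, "wy": 0, "wz": 0, "gripper": 1}, {"dx": -0.001, "dy": -0.003, "dz": -0.011, "wx": 0, "wy": 0, "wz": 0, "gripper": 1}, {"dx": -0.001, "dy": -0.004, "dz": -0.014, "wx": 0, "wy": 0, "wz": 0, "gripper": 1}, {"dx": -0.001, "dy": -0.005, "dz": -0.017, "wx": 0, "wy": 0, "wz": 0, "gripper": 1}, {"dx": -0.001, "dy": -0.006, "dz": -0.02, "wx": 0, "wy": 0, "wz": 0, "gripper": 1}, {"dx": -0.001, "dy": -0.0065, "dz": -0.023, "wx": 0, "wy": 0, "wz": 0, "gripper": 1}])

```text
clock: 5.5
position: [575.6, -107.0, 44.3]
ee_rot: [0.161, 0.689, -0.161, 0.688]
contact_force: [0.2, 0.9, -0.8]
gripper_width: 0.1
```

```bash
python3 plan.py; python3 -c "
from h import *
d=cam('side');save(d,'s4.png')
m=models.cut_out('side','tin')[0]['mask'];ys,xs=np.nonzero(m);print(back(d,[[xs.mean(),ys.mean()]],46))"
```

```text
5.5 [ 575.6 -107.    44.3] [ 0.2  0.9 -0.8]
268.2 [ 0.3  7.8 23.4]
266 [ 0.3  5.9 18.9]
264 [ 0.3  4.2 14.7]
260 [0.3 1.4 6.2]
256 [ 0.3 -0.8 -2.4]
252 [  0.3  -2.4 -11.2]
248 [  0.4  -3.4 -20.1]
244 [  0.4  -3.8 -29. ]
240 [  0.4  -3.5 -38. ]
236 [  0.4  -2.6 -46.8]
232 [  0.4  -1.1 -55.7]
228 [  0.4   1.  -64.3]
226 [  0.5   2.3 -68.6]
224 [  0.5   3.7 -72.9]
222 [  0.5   5.3 -77. ]
221 [  0.5   6.1 -79.1]
220 [  0.5   7.  -81.2]
219 [  0.5   7.9 -83.2]
218 [  0.5   8.9 -85.2]
[[560.83059906 -37.51890086  46.        ]]
```

View pics/s4.png

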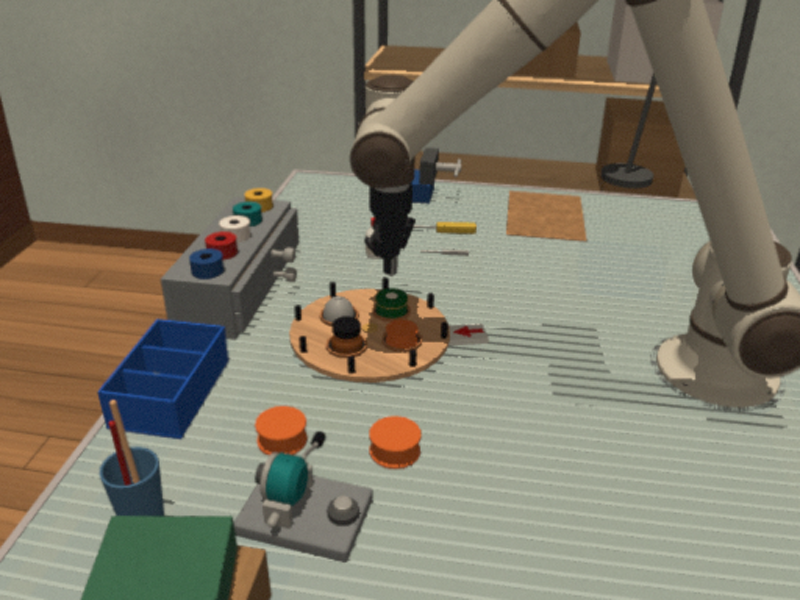

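The disc hasn't turned: the peg is still at (386,284) and the fingertip is at (391,272), behind or above it. I'll compare the projected TCP with what the picture shows.

```bash
python3 -c "
from h import *
d=cam('side');t=cam('top')
s=arm.read_state();p=s['position']
print('tcp side',proj(d,p)*800/512,'top',proj(t,p)*800/512)
print('peg top/bottom side',proj(d,[[584.8,-102.8,58],[584.8,-102.8,30]])*800/512)
P=pegs(d,zz=44);print(P.round(1).tolist())
a=d['img'][140:215,215:285][:,:,::-1];b=t['img'][130:220,240:330][:,:,::-1]
a=cv2.resize(a,(400,430),interpolation=cv2.INTER_CUBIC);b=cv2.resize(b,(400,430),interpolation=cv2.INTER_CUBIC)
cv2.imwrite('pics/z5.png',np.hstack([a,b]))
"
```

```text
tcp side [[388.85476326 283.23274672]] top [[460.38342451 289.41050923]]
peg top/bottom side [[383.80514917 277.50247122]
 [383.73505474 290.61776655]]
[[674.6, -67.7], [493.8, -61.6], [715.3, 21.5], [459.5, 30.3], [679.6, 114.5], [499.5, 118.0], [591.6, 152.1]]
```

View pics/z5.png

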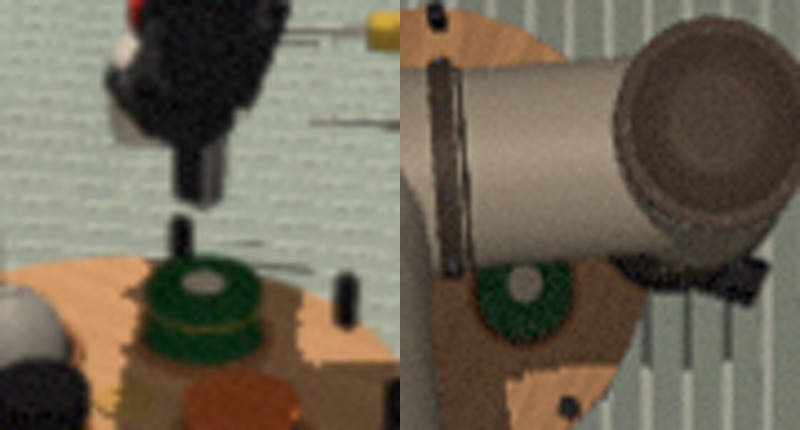

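```bash
python3 -c "
from h import *
d=cam('side');t=cam('top')
s=arm.read_state();p=s['position']; print(p,s['clock'])
for z in(0,44,65,117,150,200,250,300):
    print(z,(proj(d,[p[0],p[1],z])*1.5625).round(),(proj(t,[p[0],p[1],z])*1.5625).round())
save(t,'t6.png'); a=d['img'][60:220,190:310][:,:,::-1]; cv2.imwrite('pics/s6.png',cv2.resize(a,None,fx=3.7,fy=3.7))
"
```

```text
[ 576.06922381 -107.04749468   44.35203928] 5.8
0 [[389. 304.]] [[458. 293.]]
44 [[389. 283.]] [[460. 289.]]
65 [[389. 274.]] [[461. 288.]]
117 [[389. 248.]] [[464. 283.]]
150 [[389. 232.]] [[466. 280.]]
200 [[390. 206.]] [[469. 274.]]
250 [[390. 179.]] [[472. 269.]]
300 [[390. 151.]] [[476. 262.]]
```

View pics/t6.png

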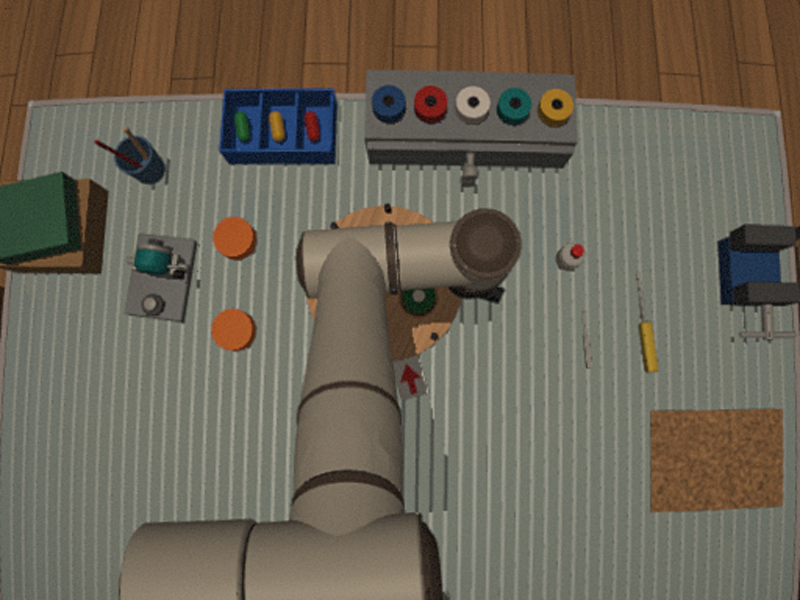

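View pics/s6.png

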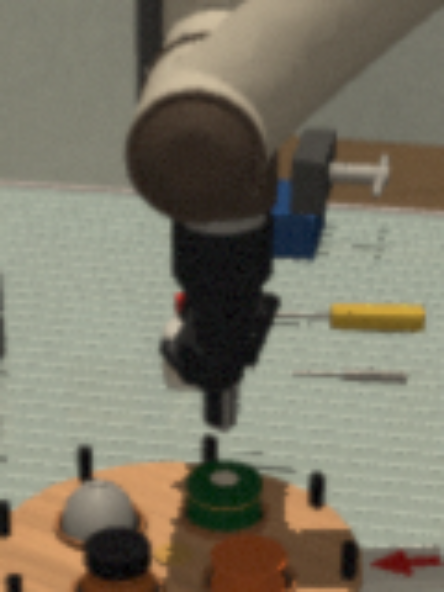

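In both views the gripper's axis lies where it should, but the shut fingertip shows at z≈65–70 rather than 44. It therefore passed over the 58 mm pegs with no contact. I'll back off outside the disc, go lower and check by camera.

Emit:
arm_command(rows=[{"dx": 0, "dy": 0, "dz": 0.012, "wx": 0, "wy": 0, "wz": 0, "gripper": 1}, {"dx": 0, "dy": -0.002, "dz": 0.026, "wx": 0, "wy": 0, "wz": 0, "gripper": 1}, {"dx": 0, "dy": -0.006, "dz": 0.04, "wx": 0, "wy": 0, "wz": 0, "gripper": 1}, {"dx": 0, "dy": -0.01, "dz": 0.052, "wx": 0, "wy": 0, "wz": 0, "gripper": 1}, {"dx": 0, "dy": -0.014, "dz": 0.06, "wx": 0, "wy": 0, "wz": 0, "gripper": 1}, {"dx": 0.003, "dy": -0.014, "dz": 0.06, "wx": 0, "wy": 0, "wz": 0, "gripper": 1}, {"dx": 0.006, "dy": -0.014, "dz": 0.06, "wx": 0, "wy": 0, "wz": 0, "gripper": 1}, {"dx": 0.008, "dy": -0.014, "dz": 0.06, "wx": 0, "wy": 0, "wz": 0, "gripper": 1}])

```text
clock: 6.6
position: [622.8, -145.9, 35.7]
ee_rot: [0.161, 0.69, -0.161, 0.687]
contact_force: [-0.2, -0.1, 0.6]
gripper_width: -0.3
```

```bash
python3 -c "
from h import *
to(630,-130,20)
d=cam('side')
s=arm.read_state();p=s['position']
print((proj(d,p)).round(1))
a=d['img'][120:200,190:290][:,:,::-1]; cv2.imwrite('pics/s7.png',cv2.resize(a,None,fx=7,fy=7,interpolation=cv2.INTER_CUBIC))
"
```

```text
clk 6.6 pos [ 622.8 -145.9   35.7] zaxis yaw -26.3 down -1.0 F [-0.2 -0.1  0.6] w -0.3 j [ 0.02  0.57 -0.16 -0.   -0.85 -2.05]
d mm [15.7 17.5 -0.6] wx None
[[235.7 176.1]]
```

View pics/s7.png

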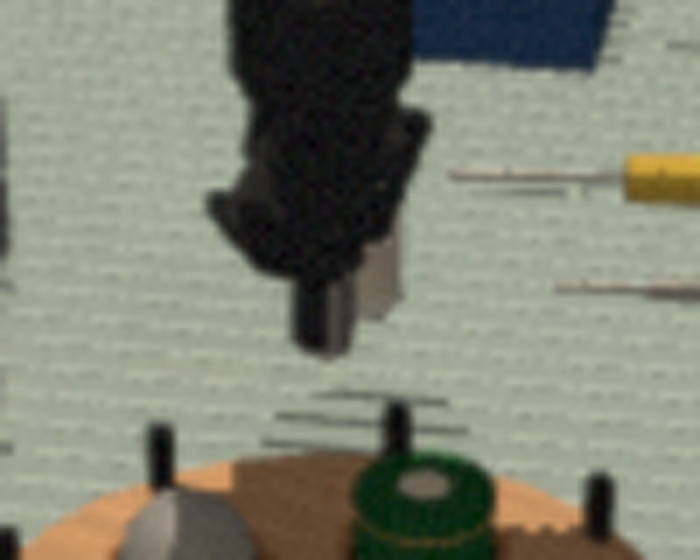

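Emit:
arm_command(rows=[{"dx": 0.003, "dy": 0, "dz": 0, "wx": 0, "wy": 0, "wz": 0, "gripper": 1}, {"dx": 0.006, "dy": 0, "dz": 0, "wx": 0, "wy": 0, "wz": 0, "gripper": 1}, {"dx": 0.009, "dy": 0, "dz": 0, "wx": 0, "wy": 0, "wz": 0, "gripper": 1}, {"dx": 0.012, "dy": 0, "dz": 0, "wx": 0, "wy": 0, "wz": 0, "gripper": 1}, {"dx": 0.014, "dy": 0, "dz": 0, "wx": 0, "wy": 0, "wz": 0, "gripper": 1}, {"dx": 0.016, "dy": 0, "dz": 0, "wx": 0, "wy": 0, "wz": 0, "gripper": 1}, {"dx": 0.016, "dy": 0, "dz": 0, "wx": 0, "wy": 0, "wz": 0, "gripper": 1}, {"dx": 0.016, "dy": 0, "dz": 0, "wx": 0, "wy": 0, "wz": 0, "gripper": 1}])

```text
clock: 7.45
position: [622.7, -145.9, 19.5]
ee_rot: [0.161, 0.69, -0.161, 0.687]
contact_force: [-0.4, -0.1, -0.0]
gripper_width: -0.1
```

```bash
python3 -c "
from h import *
to(622,-125,20)
d=cam('side')
s=arm.read_state();p=s['position']
print((proj(d,[p,p+[0,0,20],p+[0,0,40]])).round(1))
a=d['img'][120:200,190:290][:,:,::-1]; cv2.imwrite('pics/s8.png',cv2.resize(a,None,fx=7,fy=7,interpolation=cv2.INTER_CUBIC))
"
```

```text
clk 7.45 pos [ 622.7 -145.9   19.5] zaxis yaw -26.3 down -1.0 F [-0.4 -0.1 -0. ] w -0.1 j [ 0.02  0.59 -0.17 -0.   -0.81 -2.05]
d mm [-0.5 18.4 -9.9] wx None
[[235.7 180.7]
 [235.6 174.9]
 [235.6 169. ]]
```

View pics/s8.png

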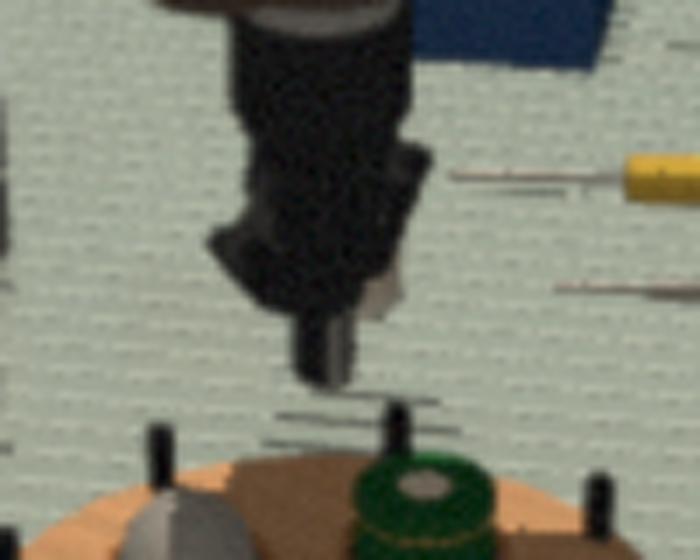

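The tip is now at about z=40, below the peg tops and above the disc. Moving in beside the peg.

Emit:
arm_command(rows=[{"dx": 0, "dy": 0.004, "dz": 0, "wx": 0, "wy": 0, "wz": 0, "gripper": 1}, {"dx": 0, "dy": 0.009, "dz": -0.001, "wx": 0, "wy": 0, "wz": 0, "gripper": 1}, {"dx": 0, "dy": 0.014, "dz": -0.004, "wx": 0, "wy": 0, "wz": 0, "gripper": 1}, {"dx": 0, "dy": 0.018, "dz": -0.008, "wx": 0, "wy": 0, "wz": 0, "gripper": 1}, {"dx": 0, "dy": 0.021, "dz": -0.013, "wx": 0, "wy": 0, "wz": 0, "gripper": 1}, {"dx": 0, "dy": 0.021, "dz": -0.018, "wx": 0, "wy": 0, "wz": 0, "gripper": 1}, {"dx": 0, "dy": 0.021, "dz": -0.023, "wx": 0, "wy": 0, "wz": 0, "gripper": 1}, {"dx": 0, "dy": 0.021, "dz": -0.027, "wx": 0, "wy": 0, "wz": 0, "gripper": 1}])

```text
clock: 8.3
position: [607.3, -114.9, 19.7]
ee_rot: [0.161, 0.69, -0.161, 0.687]
contact_force: [0.6, -0.2, 0.3]
gripper_width: -0.2
```

```bash
sed -i 's/\[p,44\]/[p,20]/;s/np.r_\[p,44\]/np.r_[p,20]/' plan.py; python3 plan.py|head -8; python3 -c "
from h import *
d=cam('side')
a=d['img'][120:220,190:290][:,:,::-1]; cv2.imwrite('pics/s9.png',cv2.resize(a,None,fx=6,fy=6,interpolation=cv2.INTER_CUBIC))
"
```

```text
8.3 [ 607.3 -114.9   19.7] [ 0.6 -0.2  0.3]
268.2 [-0.3  0.8 -8.5]
266 [ -0.3  -1.1 -13. ]
264 [ -0.3  -2.8 -17.2]
260 [ -0.2  -5.6 -25.7]
256 [ -0.2  -7.8 -34.3]
252 [ -0.2  -9.4 -43.1]
248 [ -0.1 -10.4 -52. ]
```

View pics/s9.png

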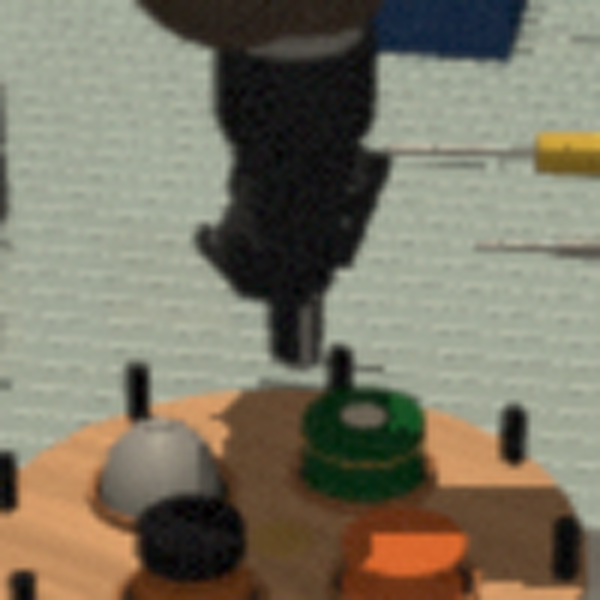

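Emit:
arm_command(rows=[{"dx": 0, "dy": 0.002, "dz": -0.003, "wx": 0, "wy": 0, "wz": 0, "gripper": 1}, {"dx": 0, "dy": 0.002, "dz": -0.006, "wx": 0, "wy": 0, "wz": 0, "gripper": 1}, {"dx": 0, "dy": 0.002, "dz": -0.009, "wx": 0, "wy": 0, "wz": 0, "gripper": 1}, {"dx": 0, "dy": 0.001, "dz": -0.012, "wx": 0, "wy": 0, "wz": 0, "gripper": 1}, {"dx": 0, "dy": 0, "dz": -0.015, "wx": 0, "wy": 0, "wz": 0, "gripper": 1}, {"dx": 0, "dy": -0.001, "dz": -0.018, "wx": 0, "wy": 0, "wz": 0, "gripper": 1}, {"dx": 0, "dy": -0.002, "dz": -0.021, "wx": 0, "wy": 0, "wz": 0, "gripper": 1}, {"dx": 0, "dy": -0.003, "dz": -0.024, "wx": 0, "wy": 0, "wz": 0, "gripper": 1}])

```text
clock: 9.15
position: [583.7, -106.9, 19.9]
ee_rot: [0.161, 0.69, -0.161, 0.687]
contact_force: [1.0, -1.3, 0.6]
gripper_width: -0.0
```

```bash
cat > chk.py <<'E'
from h import *
import sys
d=cam('side')
P=pegs(d,zz=44); C=[587,27]
s=min((fit(P,np.radians(t),C) for t in range(0,45,9)),key=lambda s:s.cost)
print('theta mod45',(np.degrees(s.x[0])%45).round(2),len(P),s.fun.round(0))
for r in models.cut_out('side','tin')[:1]:
    ys,xs=np.nonzero(r['mask']); p=back(d,[[xs.mean(),ys.mean()]],46)[0]; q=p[:2]-[588.8,25.1]; print('tin',p.round(1),np.degrees(np.arctan2(q[1],q[0]))%360,np.hypot(*q))
a=d['img'][120:220,190:290][:,:,::-1]; cv2.imwrite('pics/'+sys.argv[1],cv2.resize(a,None,fx=6,fy=6,interpolation=cv2.INTER_CUBIC))
E
python3 plan.py; python3 chk.py s10.png
```

```text
9.15 [ 583.7 -106.9   19.9] [ 1.  -1.3  0.6]
268.2 [-0.2  4.1 16.2]
266 [-0.2  2.1 11.7]
264 [-0.2  0.5  7.5]
260 [-0.1 -2.3 -1. ]
256 [-0.1 -4.5 -9.6]
252 [ -0.1  -6.1 -18.4]
248 [ -0.   -7.1 -27.3]
244 [  0.   -7.5 -36.2]
240 [  0.   -7.2 -45.2]
236 [  0.1  -6.3 -54.1]
232 [  0.1  -4.8 -62.9]
228 [  0.1  -2.7 -71.5]
226 [  0.1  -1.5 -75.8]
224 [  0.2  -0.  -80.1]
222 [  0.2   1.5 -84.2]
221 [  0.2   2.4 -86.3]
220 [  0.2   3.3 -88.4]
219 [  0.2   4.2 -90.4]
218 [  0.2   5.1 -92.4]
theta mod45 13.23 7 [ 1. -0. -0. -1. -1. -3. -2. -1.  0. -1.  4. -0. -1.  1.]
tin [551.9 -30.9  46. ] 236.60049039474785 67.11594639971027
```

View pics/s10.png

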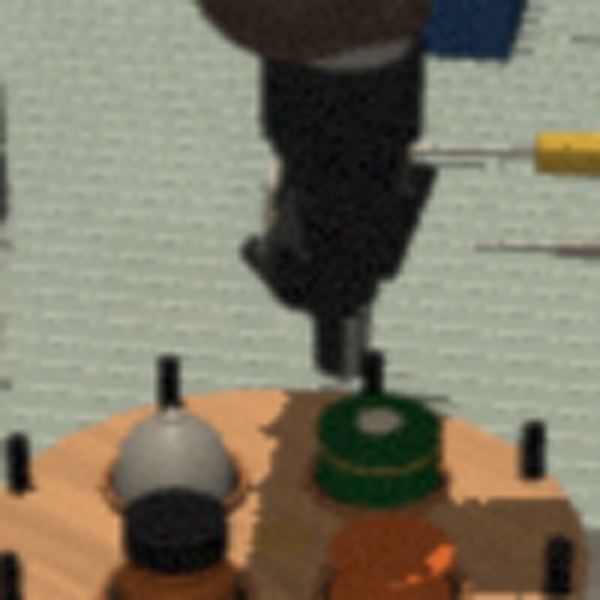

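Disc turned about 7.5°, as the finger position predicts. Keep pushing along the arc.

Emit:
arm_command(rows=[{"dx": 0, "dy": -0.003, "dz": -0.004, "wx": 0, "wy": 0, "wz": 0, "gripper": 1}, {"dx": 0, "dy": -0.004, "dz": -0.008, "wx": 0, "wy": 0, "wz": 0, "gripper": 1}, {"dx": 0, "dy": -0.005, "dz": -0.012, "wx": 0, "wy": 0, "wz": 0, "gripper": 1}, {"dx": 0, "dy": -0.006, "dz": -0.016, "wx": 0, "wy": 0, "wz": 0, "gripper": 1}, {"dx": 0, "dy": -0.0065, "dz": -0.02, "wx": 0, "wy": 0, "wz": 0, "gripper": 1}, {"dx": 0, "dy": -0.007, "dz": -0.024, "wx": 0, "wy": 0, "wz": 0, "gripper": 1}, {"dx": 0, "dy": -0.007, "dz": -0.028, "wx": 0, "wy": 0, "wz": 0, "gripper": 1}, {"dx": 0, "dy": -0.0075, "dz": -0.032, "wx": 0, "wy": 0, "wz": 0, "gripper": 1}])

```text
clock: 10.05
position: [550.5, -99.0, 19.8]
ee_rot: [0.161, 0.69, -0.161, 0.687]
contact_force: [0.4, -2.2, -0.9]
gripper_width: -0.1
```

```bash
python3 plan.py|grep -v '^2[56]'; python3 chk.py s11.png
```

```text
10.05 [550.5 -99.   19.8] [ 0.4 -2.2 -0.9]
248 [-0.2  0.5  5.9]
244 [-0.2  0.2 -3. ]
240 [ -0.2   0.4 -11.9]
236 [ -0.1   1.3 -20.8]
232 [ -0.1   2.8 -29.6]
228 [ -0.    4.9 -38.3]
226 [  0.    6.2 -42.6]
224 [  0.    7.6 -46.8]
222 [  0.    9.2 -51. ]
221 [  0.1  10.  -53.1]
220 [  0.1  10.9 -55.1]
219 [  0.1  11.8 -57.2]
218 [  0.1  12.8 -59.2]
theta mod45 43.02 7 [ 2.  1.  0. -0. -2. -1. -3. -0. -1.  1. -1.  3. -1.  1.]
tin [542.3  77.   46. ] 131.82538862431198 69.7056479685645
```

View pics/s11.png

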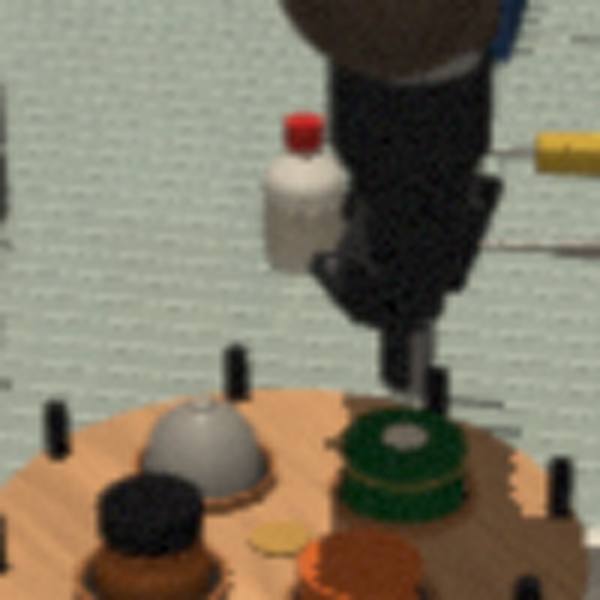

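On track (about −23° so far; the tin detection was on the wrong object that time). Continue.

Emit:
arm_command(rows=[{"dx": 0, "dy": 0.0, "dz": -0.004, "wx": 0, "wy": 0, "wz": 0, "gripper": 1}, {"dx": 0, "dy": 0.0, "dz": -0.008, "wx": 0, "wy": 0, "wz": 0, "gripper": 1}, {"dx": 0, "dy": 0.0005, "dz": -0.012, "wx": 0, "wy": 0, "wz": 0, "gripper": 1}, {"dx": 0, "dy": 0.001, "dz": -0.016, "wx": 0, "wy": 0, "wz": 0, "gripper": 1}, {"dx": 0, "dy": 0.0015, "dz": -0.02, "wx": 0, "wy": 0, "wz": 0, "gripper": 1}, {"dx": 0, "dy": 0.002, "dz": -0.024, "wx": 0, "wy": 0, "wz": 0, "gripper": 1}, {"dx": 0, "dy": 0.0025, "dz": -0.028, "wx": 0, "wy": 0, "wz": 0, "gripper": 1}, {"dx": 0, "dy": 0.0035, "dz": -0.032, "wx": 0, "wy": 0, "wz": 0, "gripper": 1}])

```text
clock: 10.95
position: [522.4, -81.2, 19.9]
ee_rot: [0.161, 0.691, -0.161, 0.686]
contact_force: [0.5, -1.1, -1.2]
gripper_width: 0.1
```

```bash
python3 plan.py|grep -v '^2[56]'; python3 chk.py s12.png
```

```text
10.95 [522.4 -81.2  19.9] [ 0.5 -1.1 -1.2]
248 [-0.4 -2.9 39. ]
244 [-0.3 -3.3 30.1]
240 [-0.2 -3.  21.1]
236 [-0.2 -2.1 12.2]
232 [-0.1 -0.6  3.4]
228 [-0.1  1.5 -5.2]
226 [-0.   2.7 -9.5]
224 [ -0.    4.2 -13.8]
222 [  0.    5.7 -17.9]
221 [  0.    6.6 -20. ]
220 [  0.    7.5 -22.1]
219 [  0.    8.4 -24.1]
218 [  0.1   9.3 -26.1]
theta mod45 28.14 7 [ 2.  1. -0. -0. -1. -1. -1. -0. -1.  0.  1. -1.  1.  0.]
tin [529.4  -7.6  46. ] 208.83771305375674 67.82544781898885
```

View pics/s12.png

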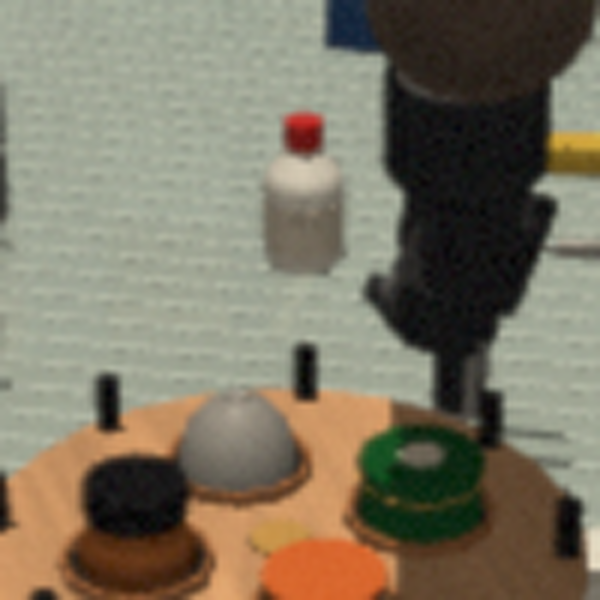

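Emit:
arm_command(rows=[{"dx": 0, "dy": 0.0005, "dz": -0.003, "wx": 0, "wy": 0, "wz": 0, "gripper": 1}, {"dx": 0, "dy": 0.0015, "dz": -0.006, "wx": 0, "wy": 0, "wz": 0, "gripper": 1}, {"dx": 0, "dy": 0.0025, "dz": -0.009, "wx": 0, "wy": 0, "wz": 0, "gripper": 1}, {"dx": 0, "dy": 0.0035, "dz": -0.0115, "wx": 0, "wy": 0, "wz": 0, "gripper": 1}, {"dx": 0, "dy": 0.004, "dz": -0.0135, "wx": 0, "wy": 0, "wz": 0, "gripper": 1}, {"dx": 0, "dy": 0.0045, "dz": -0.015, "wx": 0, "wy": 0, "wz": 0, "gripper": 1}, {"dx": 0, "dy": 0.005, "dz": -0.016, "wx": 0, "wy": 0, "wz": 0, "gripper": 1}, {"dx": 0, "dy": 0.005, "dz": -0.017, "wx": 0, "wy": 0, "wz": 0, "gripper": 1}])

```text
clock: 11.85
position: [509.1, -68.9, 19.9]
ee_rot: [0.161, 0.691, -0.161, 0.686]
contact_force: [1.2, -0.1, -1.1]
gripper_width: 0.3
```

```bash
python3 plan.py|tail -7; python3 chk.py s13.png;python3 chk.py s13b.png
```

```text
226 [-0.1 -2.4  7.9]
224 [-0.1 -1.   3.7]
222 [-0.1  0.6 -0.5]
221 [-0.   1.4 -2.6]
220 [-0.   2.3 -4.6]
219 [-0.   3.2 -6.6]
218 [ 0.   4.2 -8.7]
theta mod45 20.23 8 [ 1.  1.  1.  0. -1. -0. -2. -1.  0. -1.  1. -1.  1. -0.  1. -1.]
tin [526.7   3.   46. ] 199.57066723294372 65.94373047200459
theta mod45 20.1 8 [ 1.  2.  0.  0. -1. -1. -1. -1. -0. -1.  1. -1.  1. -1.  1. -0.]
tin [ 5.257e+02 -5.000e-01  4.600e+01] 202.08894747606584 68.0599386878362
```

View pics/s13.png

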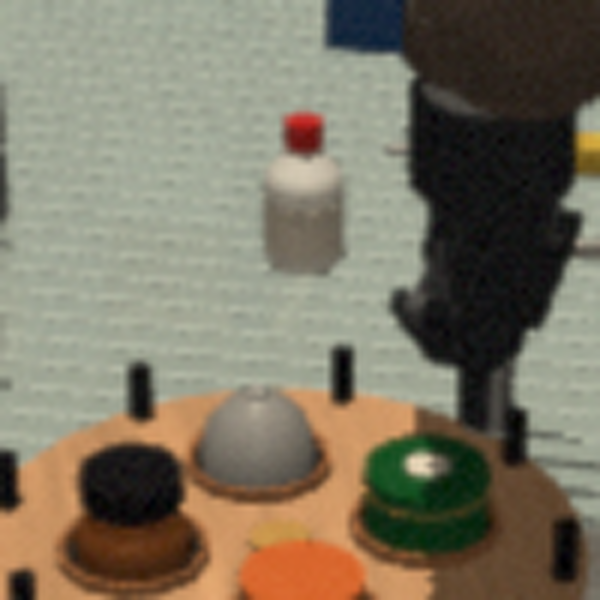

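About 3.8° left; a slow final push.

Emit:
arm_command(rows=[{"dx": 0, "dy": 0.0005, "dz": -0.001, "wx": 0, "wy": 0, "wz": 0, "gripper": 1}, {"dx": 0, "dy": 0.001, "dz": -0.002, "wx": 0, "wy": 0, "wz": 0, "gripper": 1}, {"dx": 0, "dy": 0.0015, "dz": -0.003, "wx": 0, "wy": 0, "wz": 0, "gripper": 1}, {"dx": 0, "dy": 0.002, "dz": -0.004, "wx": 0, "wy": 0, "wz": 0, "gripper": 1}, {"dx": 0, "dy": 0.0025, "dz": -0.005, "wx": 0, "wy": 0, "wz": 0, "gripper": 1}, {"dx": 0, "dy": 0.003, "dz": -0.006, "wx": 0, "wy": 0, "wz": 0, "gripper": 1}, {"dx": 0, "dy": 0.003, "dz": -0.0065, "wx": 0, "wy": 0, "wz": 0, "gripper": 1}, {"dx": 0, "dy": 0.0035, "dz": -0.007, "wx": 0, "wy": 0, "wz": 0, "gripper": 1}])

```text
clock: 12.85
position: [504.2, -62.6, 20.0]
ee_rot: [0.161, 0.691, -0.161, 0.686]
contact_force: [-0.2, -0.7, 0.5]
gripper_width: 0.1
```

```bash
python3 plan.py|tail -7; python3 chk.py s14.png;python3 chk.py s14b.png
```

```text
226 [-0.1 -5.8 15.1]
224 [-0.1 -4.4 10.9]
222 [-0.  -2.8  6.7]
221 [-0.  -2.   4.6]
220 [-0.  -1.1  2.6]
219 [ 0.  -0.2  0.5]
218 [ 0.   0.8 -1.5]
theta mod45 16.77 8 [ 1.  2. -0. -0. -0. -1. -1.  0.  0. -1.  1. -0.  0. -2.  1. -0.]
tin [523.6   4.5  46. ] 197.5580293441618 68.35784883260574
theta mod45 16.62 8 [ 1.  2. -0. -0. -0. -1. -1. -1.  0. -1.  1. -1.  0. -1.  1. -0.]
tin [524.7   1.5  46. ] 200.18949934637607 68.34256830652403
```

Well direction now reads about 196.7° against the arrow's 196.2°. Backing off, then up and away for a clear look.

Emit:
arm_command(rows=[{"dx": 0, "dy": -0.002, "dz": 0.005, "wx": 0, "wy": 0, "wz": 0, "gripper": 1}, {"dx": 0, "dy": -0.006, "dz": 0.012, "wx": 0, "wy": 0, "wz": 0, "gripper": 1}, {"dx": 0, "dy": -0.014, "dz": 0.018, "wx": 0, "wy": 0, "wz": 0, "gripper": 1}, {"dx": -0.005, "dy": -0.022, "dz": 0.022, "wx": 0, "wy": 0, "wz": 0, "gripper": 1}, {"dx": -0.02, "dy": -0.03, "dz": 0.022, "wx": 0, "wy": 0, "wz": 0, "gripper": 1}, {"dx": -0.05, "dy": -0.03, "dz": 0.022, "wx": 0, "wy": 0, "wz": 0, "gripper": 1}, {"dx": -0.085, "dy": -0.03, "dz": 0.022, "wx": 0, "wy": 0, "wz": 0, "gripper": 1}, {"dx": -0.12, "dy": -0.03, "dz": 0.022, "wx": 0, "wy": 0, "wz": 0, "gripper": 1}])

```text
clock: 13.85
position: [510.8, -100.4, 141.2]
ee_rot: [0.161, 0.692, -0.162, 0.685]
contact_force: [1.6, 0.1, -0.2]
gripper_width: 0.2
```

```bash
python3 -c "
from h import *
to(400,-370,200)"; python3 chk.py s15.png
```

```text
clk 13.85 pos [ 510.8 -100.4  141.2] zaxis yaw -26.4 down -1.0 F [ 1.6  0.1 -0.2] w 0.2 j [ 0.12  0.28 -0.34 -0.   -0.97 -2.15]
d mm [ -58.2 -290.9   20.2] wx None
theta mod45 16.61 8 [ 0.  2. -1. -1. -0. -1. -1. -0.  0. -1. -1.  0.  1. -1.  1.  0.]
tin [524.5   3.6  46. ] 198.4848881294324 67.79852386243148
```

View pics/s15.png

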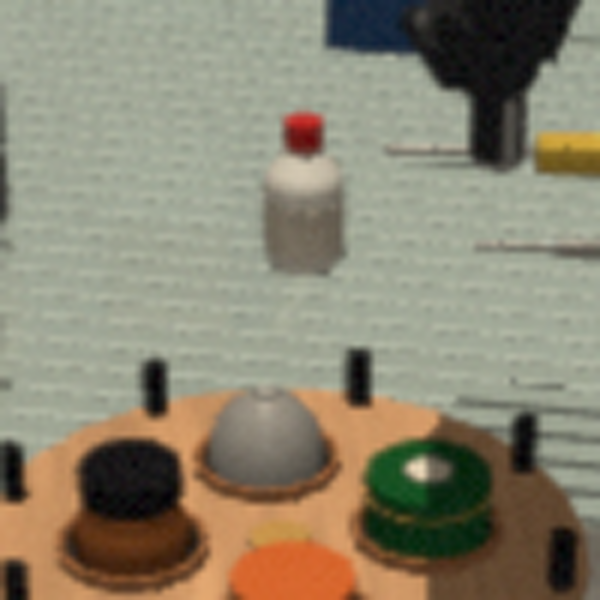

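Disc at rest, tool clear. Moving the arm aside for the top view.

Emit:
arm_command(rows=[{"dx": -0.007, "dy": -0.03, "dz": 0.002, "wx": 0, "wy": 0, "wz": 0, "gripper": 1}, {"dx": -0.014, "dy": -0.066, "dz": 0.005, "wx": 0, "wy": 0, "wz": 0, "gripper": 1}, {"dx": -0.02, "dy": -0.102, "dz": 0.007, "wx": 0, "wy": 0, "wz": 0, "gripper": 1}, {"dx": -0.03, "dy": -0.14, "dz": 0.01, "wx": 0, "wy": 0, "wz": 0, "gripper": 1}, {"dx": -0.04, "dy": -0.178, "dz": 0.012, "wx": 0, "wy": 0, "wz": 0, "gripper": 1}, {"dx": -0.048, "dy": -0.216, "dz": 0.015, "wx": 0, "wy": 0, "wz": 0, "gripper": 1}, {"dx": -0.055, "dy": -0.254, "dz": 0.017, "wx": 0, "wy": 0, "wz": 0, "gripper": 1}, {"dx": -0.058, "dy": -0.29, "dz": 0.02, "wx": 0, "wy": 0, "wz": 0, "gripper": 1}])

```text
clock: 14.75
position: [402.5, -371.2, 203.3]
ee_rot: [0.162, 0.687, -0.161, 0.69]
contact_force: [0.7, -0.0, -0.3]
gripper_width: 0.1
```

```bash
cat > fin.py <<'E'
from h import *
import sys
d=cam('top'); C=np.array([588.8,25.1]); save(d,sys.argv[1])
P=pegs(d); s=min((fit(P,np.radians(t),C) for t in range(0,45,9)),key=lambda s:s.cost)
print('theta',(np.degrees(s.x[0])%45).round(2),len(P),s.fun.round(1))
for q,z in (('tin',60),('cone',50),('jar',70),('spool',55)):
    for r in models.cut_out('top',q)[:2]:
        ys,xs=np.nonzero(r['mask']);p=back(d,[[xs.mean(),ys.mean()]],z)[0,:2];v=p-C
        print(q,round(r['conf'],2),p.round(1),(np.degrees(np.arctan2(v[1],v[0]))%360).round(1),np.hypot(*v).round(1))
h=cv2.cvtColor(d['img'],cv2.COLOR_RGB2HSV); g=(h[...,0]>50)&(h[...,0]<90)&(h[...,1]>130)&(h[...,2]>30)
n,l,st,ce=cv2.connectedComponentsWithStats(g.astype(np.uint8))
for i in range(1,n):
    x,y,w,hh,a=st[i]
    if a>60:
        p=back(d,[[x+w/2-.5,y+hh/2-.5]],55)[0,:2];v=p-C
        if np.hypot(*v)<120: print('green',a,w,hh,p.round(1),(np.degrees(np.arctan2(v[1],v[0]))%360).round(1),np.hypot(*v).round(1))
E
python3 fin.py t16.png; python3 -c "
from h import *
to(400,-370,200)"
```

```text
theta 16.55 8 [-1.1 -1.2 -0.4 -1.4 -0.9 -1.3 -0.5 -0.4 -0.4 -0.1  1.   0.4 -0.5 -0.4
 -0.5  1. ]
tin 0.94 [526.1   6.9] 196.2 65.3
cone 0.53 [606.1 -38.5] 285.2 66.0
jar 0.55 [648.   43.1] 16.9 61.9
spool 0.79 [658.2 284.4] 75.0 268.4
spool 0.77 [569.5  87.9] 107.1 65.6
clk 15.0 pos [ 403.2 -369.3  202.2] zaxis yaw -26.4 down -1.0 F [-0.6  1.1 -0.1] w 0.2 j [-0.45  0.26 -0.2  -0.   -1.12 -1.58]
d mm [ 2.2 -2.1 -2.5] wx None
```

View pics/t16.png

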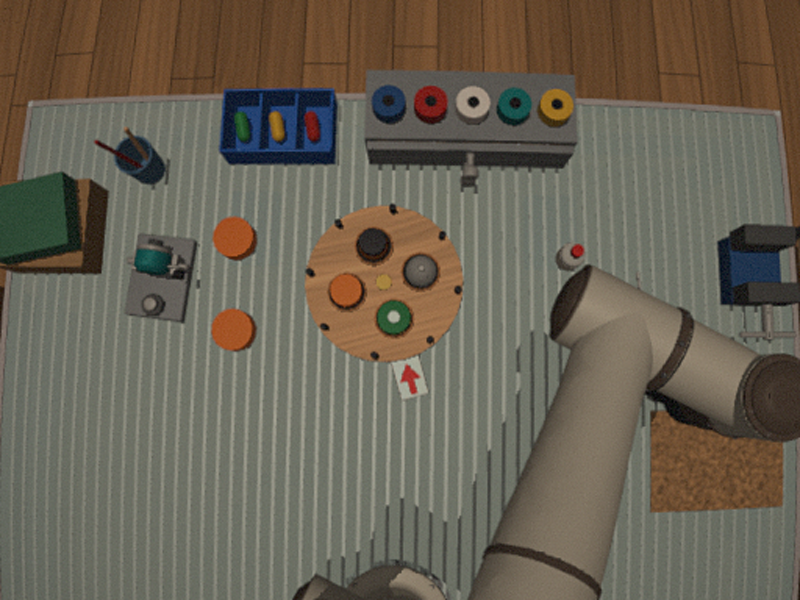

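The tin at (394,317) lies on the line from the arrow (410,378) to the cap (384,283). The tin reads 196.2° and the wells 196.5°, with the arrow at 196.2°. Handing in.

```bash
python3 -c "
from h import *
s=arm.read_state();print(s['clock'],s['joint_vel'].round(3)); print(arm.job_done())"
```

```text
15.0 [ 0.027 -0.007 -0.003  0.002 -0.001 -0.   ]
the job is handed in; nothing more can be done
None
```

The green tin is at the red arrow and the job is handed in. I turned the carousel about 49° clockwise by pushing one rim peg with the shut fingertips. I then backed the finger off and moved the arm clear.

**Last checks:**
- **Alignment:** in the top view the tin sat at 196.2° and 65 mm from the axis. The arrow direction, measured before the push, was 196.2°, so the tin is on the arrow line. The pegs put the wells at 196.5°.
- **At rest:** from the side view just after backing off to the final top view, the disc angle stayed within 0.1°.
- **Other things:** the cone, spool and jar measured in their wells. The oil bottle, reel holder and button showed no change, and the arm never went near the holder. In the last picture the arm hid the punch and screwdriver. They looked unmoved in the earlier pictures, and the arm only passed high above them.
- **Time and force:** it finished at 15 s, with contact forces of only 1–3 N.

**What disagreed:**
- **First pass missed:** the fingertip passed over the peg without touching anything. In the pictures it sat about 20 mm higher than the reported tool position, so I lowered it by what the camera showed.
- **Side-camera tin readings:** these scattered by a few degrees, and one landed on another object. I relied on the peg fit and the top view instead.

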